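# Release the battery door of an upturned parcel scale by its hidden catch

## Task

The parcel scale on the food bank's sorting table lies upside down for a battery change. Touch the plain grey casing just past either end of its long panel insert with the fingertips, feel along the panel from there to the flush recessed catch (it may be anywhere along the panel's centre line), and press the catch fully in so that the battery door rises and stays up. Do not touch the door itself, leave the batteries and groceries where they stand, and come away clear at the end.

Things in the scene. Friction and masses are not known exactly. Their poses are not given: they have to be found in the camera images.
- scale: Grey parcel scale lying upside down, fixed, 310 x 360 x 55 mm (its x, y, z). Origin: centre of its face on the table, z up. Its flat underside faces up, 55 mm above the table, with a rubber foot (12 mm high, 28 mm wide) at each corner. Battery door in the +x half; long panel insert in the -x half: 80 mm (x) by 150 mm (y) visible, top 1 mm below the casing, plain but for the catch.
- panel_mid (a point): Middle of the panel insert, at the casing's top level, 50 mm to -x of the scale's centre; axes of the scale. The catch is a grey pad 57 mm (x) by 41 mm (y) in a 60 by 44 mm recess, its top 2 mm below the insert. Its centre lies on the y line through this point, anywhere from 45 mm one side to 45 mm the other; where is not told: feel or look for it.
- casing_end (a point): Point on the plain casing's top face past one end of the panel insert, 105 mm to +y of panel_mid; the other end is alike (105 mm to -y). Plain casing reaches from 75 to 165 mm either side of panel_mid.
- catch (a joint): How far the catch pad is pushed in, m: 0 as found, 0.006 fully in (its top is then 8 mm below the insert). It slides straight down against about 5 N of friction, has no return spring and stays where it is left; the fingertips must fit inside the recess to push it.
- battery_door: Ribbed grey door, 88 mm (x) by 118 mm (y), 4 mm thick, level with the casing. Origin on the hinge at its edge farthest from the insert, 109 mm to +x of the scale's centre; its free edge is 71 mm from the panel's centre line. The catch lifts it: the free edge rises with the catch's travel, to 0.48 rad (40 mm) when the catch is fully in, and stays up.
- battery_a: Bystander: spare round battery (33 mm diameter, 61 mm tall) standing on the scale's casing, at the corner beside the door. Origin at its underside's centre.
- battery_b: Bystander: a second such battery standing on the table. Origin at its underside's centre.
- bean_jar: Bystander: green glass jar with a white lid, 72 mm diameter, 130 mm tall. Origin at its underside's centre.
- tin: Bystander: labelled food tin, 72 mm diameter, 100 mm tall. Origin at its underside's centre.
- water_bottle: Bystander: clear bottle, 64 mm diameter, 200 mm tall. Origin at its underside's centre.
- carton: Bystander: upright drink carton, 60 x 90 x 150 mm. Origin at its underside's centre.
- tea_box: Bystander: cardboard tea box, 70 x 130 x 70 mm. Origin at its underside's centre.
- screwdriver: Bystander: screwdriver lying on the table, about 200 mm long. Origin near its middle, at the underside.

How it is judged:
By the outcome, as a careful person would: the job done as asked, in the order asked, and still so for the second after the job is handed in, with the robot touching nothing.
It also fails if it takes over 45 s, if anything falls off the work surface, if the arm or the gripper's body presses on something with over 40 N, if the wrist force passes 120 N, or if a joint passes its speed limit or range.

## Robot

A 6-joint arm with a two-finger parallel gripper is mounted at the origin on the work surface. World frame = base frame: x ahead of the robot, y to its left, z up, the work surface at z = 0. Lengths are in m, angles in degrees, forces in N, time in s.
With the tool pointing down it reaches from about 0.35 to 0.875 m from the base axis. Payload 4.2 kg.
Tool frame: the origin (TCP) lies at the very end of the fingers, on their centre line; the grasp point (between the pads) lies 19 mm behind it; z points along the fingers, y is the direction in which the jaws open and shut (so a half turn about z gives the same grasp; the last joint's range is limited). The gripper opens to 87 mm and grips with 3 to 60 N. Pads are 19 mm wide; open, the fingers measure 117 mm over their backs; the gripper's body (75 mm by 190 mm) begins 51 mm behind the grasp point.
Start: joints at [14.817, 22.042, 0.453, 0, -68.411, -14.817], TCP at [0.625, 0, 0.223] pointing down, gripper open.
Joint ranges: [-179.83, 179.83], [-69.29, 118.12], [-61.27, 80.66], [-181.25, 117.63], [-171.15, -9.14], [-177.46, 177.46]. Speed limits (degrees/s): [159.86, 159.86, 180, 180, 180, 180].

## Interface

Orientations are given as a 3x3 rotation matrix whose columns are the frame's x, y, z axes.
In Python, from station import r, imaging gives the robot as it stands. The module is installed in compiled form; this text tells all that it offers.
- The arm moves only by the tool move_arm, never from a script. Its argument "motion" is one flat list of numbers, 7 for each row, row after row: the shift along the tool's x, y, z in units of 40 mm (1.0 is 40 mm), then the turn, a rotation vector about the tool's x, y, z in units of 5 degrees (1.0 is 5 degrees), then the gripper's target within -1 to 1 (shut at 1, half-way at 0, fully open at -1). In form: [dx, dy, dz, wx, wy, wz, gripper, dx, dy, dz, wx, wy, wz, gripper, ...]. A call has 1 to 20 rows; each row is the pose to reach, as a shift and turn from the pose measured when the call began, along the tool's axes at that moment; what a row does not reach only later rows make up. A row lasts 1/12 s, in which the tool goes at most 41.7 mm and 7.16 degrees, less where a joint would pass 70% of its speed; a pose out of reach is approached as far as the arm can. A call with a gripper value outside its range is refused whole. The fingers move at their own pace and stop on an object; the grip force is fixed at half the most. Time passes only in rows, so rows that repeat a pose let the fingers close. It gives the time, the measured TCP pose, the force and the opening at its end, in the units of the state.
- r.sense(): the state, without advancing time (a new reading comes with each control period).
- imaging.capture(name): name is "scene" or "side" or "wrist"; returns the picture (420x560x3 uint8, blue, green, red); there is no depth.
- imaging.camera_params(name): a dict with "intrinsics" (3x3 intrinsics, pixels), "world_from_camera" (4x4, takes a point from camera to world coordinates). Camera axes: x right, y down, z forward; pixel columns grow to the right and rows downward; lengths in m; the calibration is good to about 2 mm. The wrist camera is an equidistant fisheye: a pixel r from the principal point sees the ray r / f radians off the axis. A picture is of the moment at which its call begins: read the wrist's pose just before it. camera_params takes no time and is no camera call; for the wrist camera it gives the pose at the moment of the call.
- r.finish_job(): hands the job in, once; it reports no verdict.
The state is a dict: "time_s": time; "joints": joint angles; "joint_velocities": joint speeds; "effort": joint torques, N m; "tcp_pos": TCP position; "ee_rot": TCP orientation; "wrist_force": force on the tool from outside, world axes, zero at the start; "moment": the same for the moment, N m; "gripper_width": opening from 0.0 (shut) to 1.0 (fully open).
Only numpy, scipy, OpenCV 4.12 (cv2) and the standard library are available. Lean on these libraries where they do the work, as an engineer would, in place of code of your own. Each camera call takes 0.05 s, during which the arm holds its last target.

## Working session

There is one attempt and no reset: what is moved stays moved. The work goes in short steps, Python scripts to look and compute and a tool call to move; the robot and the scene stay as the last step left them, time stands still between calls to the robot, and variables do not carry over. Pictures are saved under pics/ and viewed, and the job is handed in when it is done.

Besides the shell and the picture viewer there is one more tool, called after "Emit:" as name(argument=value, ...) on one line, values as JSON. move_arm: Moves the arm, as the interface text tells. Its arguments: {"type":"object","properties":{"motion":{"type":"array","items":{"type":"number"}}},"required":["motion"]}

```bash
mkdir -p pics
python3 - <<'E'
from station import r, imaging
import cv2
s=r.sense(); print(s)
for n in ("scene","side","wrist"):
    p=imaging.camera_params(n); print(n,p)
    cv2.imwrite(f"pics/{n}0.png",imaging.capture(n))
E
```

```text
{'time_s': 0.0, 'joints': array([ 1.48181588e+01,  2.20896834e+01,  3.80504263e-01, -2.98086918e-02,
       -6.84113238e+01, -1.48154591e+01]), 'joint_velocities': array([ 0.00443461, -0.02837236, -0.06931028,  0.01091405,  0.04188168,
       -0.08800383]), 'effort': array([ 5.69075401e-04, -3.90661991e+01,  1.87403029e+01,  4.22001421e+00,
        1.09914420e-02, -1.81494070e-04]), 'tcp_pos': array([6.24398244e-01, 4.08346869e-05, 2.21473789e-01]), 'ee_rot': array([[-1.44739699e-04, -9.99997663e-01, -2.15690382e-03],
       [-9.99999987e-01,  1.44891460e-04, -7.02044816e-05],
       [ 7.05168345e-05,  2.15689364e-03, -9.99997671e-01]]), 'wrist_force': array([ 0.16774603, -0.72422017,  0.56034291]), 'moment': array([ 0.00143927, -0.00861391, -0.03219912]), 'gripper_width': 1.0005084697364766}
scene {'intrinsics': array([[545.15842946,   0.        , 284.59053209],
       [  0.        , 545.15842946, 208.77248018],
       [  0.        ,   0.        ,   1.        ]]), 'world_from_camera': array([[-0.75828685,  0.36678999, -0.53894913,  1.26249349],
       [ 0.65191477,  0.42300029, -0.6
[... 427 characters left out ...]
.39751933, -0.73383839,  0.7134881 ],
       [ 0.02650279, -0.87050461, -0.49144615,  0.54209383],
       [ 0.        ,  0.        ,  0.        ,  1.        ]])}
wrist {'intrinsics': array([[325.1922621 ,   0.        , 278.65169913],
       [  0.        , 325.1922621 , 207.29240883],
       [  0.        ,   0.        ,   1.        ]]), 'world_from_camera': array([[-9.99995481e-01,  3.87063640e-04, -2.98133580e-03,
         6.23954728e-01],
       [-4.99145640e-04,  9.56537484e-01,  2.91608971e-01,
        -8.11322833e-02],
       [ 2.96463067e-03,  2.91609141e-01, -9.56532968e-01,
         3.84538078e-01],
       [ 0.00000000e+00,  0.00000000e+00,  0.00000000e+00,
         1.00000000e+00]])}
```

View pics/scene0.png

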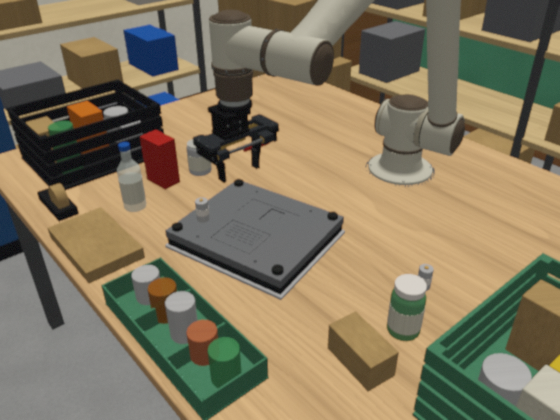

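View pics/side0.png

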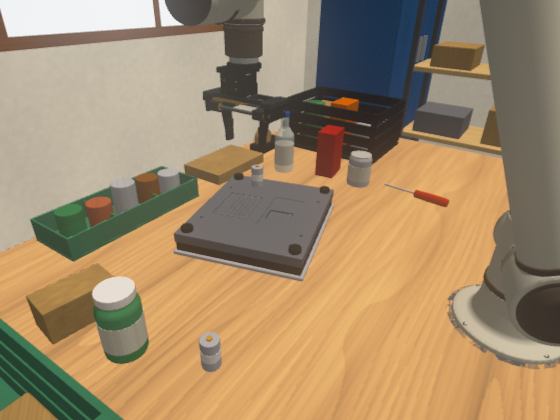

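View pics/wrist0.png

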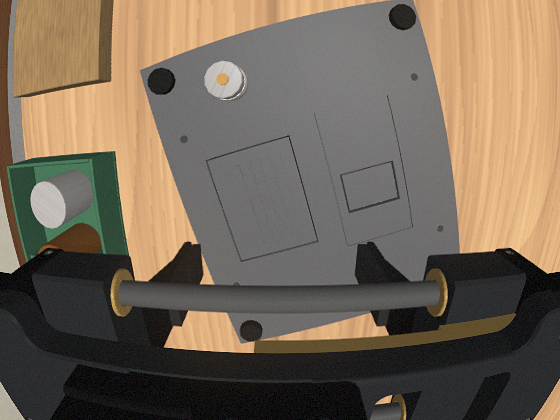

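```bash
cat > h.py <<'E'
import numpy as np, cv2
def ray_w(uv,P):
    K=P["intrinsics"];T=P["world_from_camera"]
    x=(np.array(uv,float)-[K[0,2],K[1,2]])/K[0,0]
    th=np.linalg.norm(x,axis=1); 
    d=np.c_[x/th[:,None]*np.sin(th)[:,None],np.cos(th)]
    return T[:3,3],d@T[:3,:3].T
def ray_p(uv,P):
    K=P["intrinsics"];T=P["world_from_camera"]
    x=(np.array(uv,float)-[K[0,2],K[1,2]])/K[0,0]
    return T[:3,3],np.c_[x,np.ones(len(x))]@T[:3,:3].T
def hit(uv,P,z,wrist=True):
    o,d=(ray_w if wrist else ray_p)(uv,P)
    return o+d*((z-o[2])/d[:,2])[:,None]
E
python3 - <<'E'
import cv2
im=cv2.imread("pics/wrist0.png")
c=im[80:260,190:430]
c=cv2.resize(c,None,fx=3.3,fy=3.3,interpolation=cv2.INTER_CUBIC)
c=cv2.convertScaleAbs(c,alpha=2.0,beta=-60)
cv2.imwrite("pics/w0z.png",c)
E
```

```text
(no output)
```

View pics/w0z.png

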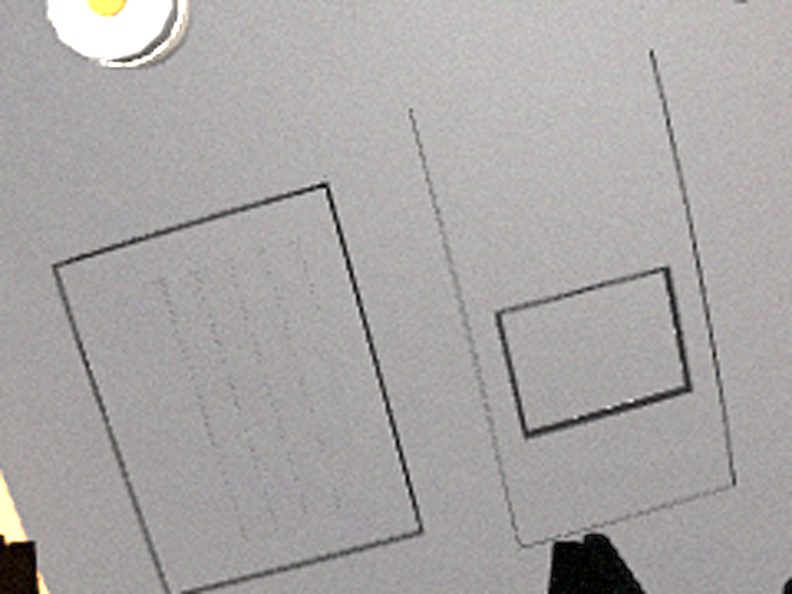

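Run:
```python
from h import *
from station import imaging,r
P=imaging.camera_params("wrist")
f=lambda L:np.array(L)/3.3+[190,80]-0.35
door=hit(f([(54,266),(327,184),(422,531),(168,594)]),P,.055)
pan=hit(f([(410,108),(652,50),(735,485),(520,546)]),P,.055)
cat=hit(f([(498,312),(667,267),(690,388),(526,436)]),P,.054)
feet=hit([(161,81),(402,17),(251,331)],P,.067)
# scale coords: door x 21..109 (hinge at far), y+-59 ; panel x -90..-10, y +-75
# image up = world -y ; +x = world +x => y world aligned
S=[(109,-59),(21,-59),(21,59),(109,59),(-10,-75),(-90,-75),(-90,75),(-10,75)]
S=np.array(S)/1000; W=np.r_[door,pan][:,:2]
a=S-S.mean(0); b=W-W.mean(0)
yaw=np.arctan2((a[:,0]*b[:,1]-a[:,1]*b[:,0]).sum(),(a*b).sum()); R=np.array([[np.cos(yaw),-np.sin(yaw)],[np.sin(yaw),np.cos(yaw)]])
t=W.mean(0)-R@S.mean(0)
print("yaw",np.degrees(yaw),"t",t); print("res mm",((W-(S@R.T+t))*1000).round(1))
print("catch scale mm",((cat[:,:2]-t)@R*1000).round(1), "feet",((feet[:,:2]-t)@R*1000).round(1))
c=cat[:,:2].mean(0);print("catch w",c)
for y in(-.105,.105,-.12,.12):print(y,R@np.array([-.05,y])+t)
o=imaging.camera_params("scene")
print("batt", (hit([(223,79)],P,.116)[:,:2]-t)@R*1000, hit([(223,79)],P,.116))
```

```text
yaw 15.95186290327281 t [ 0.57677413 -0.00518967]
res mm [[ 0.7  0.3]
 [-0.3 -0.3]
 [-0.6  0.5]
 [ 0.7 -0.3]
 [-0.  -0.1]
 [ 0.1 -0. ]
 [-0.2  0.4]
 [-0.5 -0.4]]
catch scale mm [[-20.9  -5.8]
 [-79.2  -5.8]
 [-79.4  36.5]
 [-20.7  37.1]] feet [[ 127.  -151.6]
 [-124.9 -151.8]
 [ 126.4  150.5]]
catch w [ 0.52438083 -0.00404156]
-0.105 [ 0.5575566  -0.11988791]
0.105 [0.49984237 0.0820256 ]
-0.12 [ 0.56167904 -0.13431031]
0.12 [0.49571992 0.096448  ]
batt [[  59.95270389 -124.79608368]] [[ 0.66871589 -0.10870345  0.116     ]]
```

Emit:
move_arm(motion=[-0.4,0.6,0.3,0,0,-0.6,1,-0.8,1.2,0.8,0,0,-1.3,1,-1.2,1.8,1.3,0,0,-1.9,1,-1.6,2.4,1.8,0,0,-2.6,1,-1.9,2.9,2.3,0,0,-3.0,1,-2.05,3.115,2.8,0,0,-3.19,1,-2.05,3.115,3.2,0,0,-3.19,1,-2.05,3.115,3.5,0,0,-3.19,1,-2.05,3.115,3.65,0,0,-3.19,1,-2.05,3.115,3.65,0,0,-3.19,1,-2.05,3.115,3.65,0,0,-3.19,1,-2.05,3.115,3.65,0,0,-3.19,1])

```text
time_s: 1.15
tcp_pos: [0.5005, 0.0821, 0.0766]
ee_rot: [[0.275, -0.962, -0.0], [-0.962, -0.275, 0.0], [-0.0, 0.0, -1.0]]
wrist_force: [0.2, 0.0, 0.9]
gripper_width: 0.174
```

```bash
cat >> h.py <<'E'
YAW=np.radians(15.952);R2=np.array([[np.cos(YAW),-np.sin(YAW)],[np.sin(YAW),np.cos(YAW)]]);T2=np.array([0.57677413,-0.00518967])
def rep(s):
    p=s["tcp_pos"];R=s["ee_rot"]
    print("t",s["time_s"],"scale mm",((p[:2]-T2)@R2*1000).round(1),"z",(p[2]*1000).round(2),"F",s["wrist_force"].round(2),"M",s["moment"].round(2),"w",round(s["gripper_width"],3),"tooly in scale",(R[:2,1]@R2).round(4),"z ax",R[:,2].round(4))
E
python3 - <<'E'
from station import r,imaging
from h import *
rep(r.sense())
cv2.imwrite("pics/s1.png",imaging.capture("side"));cv2.imwrite("pics/w1.png",imaging.capture("wrist"))
P=imaging.camera_params("scene");print(hit([(410,285)],P,.13,False),hit([(426,268)],P,.061,False))
E
```

```text
t 1.15 scale mm [-49.4 104.9] z 76.63 F [0.17 0.02 0.95] M [-0.04 -0.04 -0.01] w 0.174 tooly in scale [-1.e+00  3.e-04] z ax [-2.e-04  4.e-04 -1.e+00]
[[0.53966591 0.45207242 0.13      ]] [[0.3990257  0.39672139 0.061     ]]
```

View pics/s1.png

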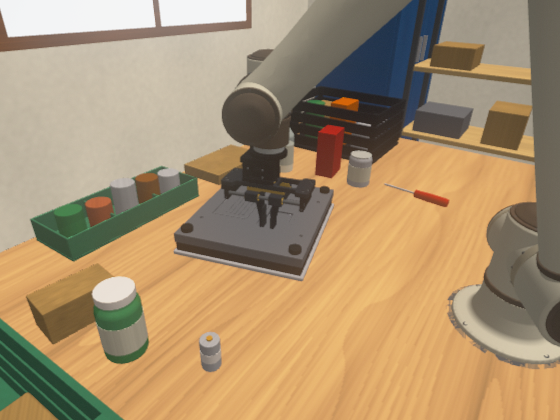

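View pics/w1.png

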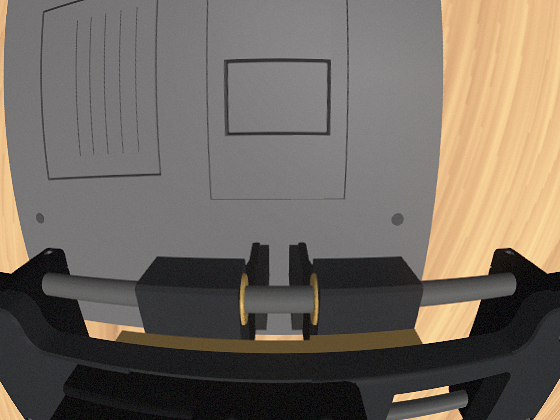

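Run:
```python
from station import r,imaging
from h import *
P=imaging.camera_params("wrist")
for z,c in((.054,[(226,60),(329,60),(330,134),(226,133)]),(.055,[(211,199),(345,199)])):
    print(((hit(c,P,z)[:,:2]-T2)@R2*1000).round(1))
```

```text
[[-21.   -6. ]
 [-79.   -5.9]
 [-80.   36.9]
 [-20.6  36.3]]
[[-10.2  75.3]
 [-90.3  75.3]]
```

Emit:
move_arm(motion=[0,0,0.2,0,0,0,1,0,0,0.35,0,0,0,1,0,0,0.45,0,0,0,1,0,0,0.48,0,0,0,1,0,0,0.5,0,0,0,1,0,0,0.52,0,0,0,1,0,0,0.54,0,0,0,1,0,0,0.54,0,0,0,1])

```text
time_s: 1.92
tcp_pos: [0.5005, 0.0822, 0.0555]
ee_rot: [[0.275, -0.962, 0.0], [-0.962, -0.275, 0.001], [-0.001, -0.0, -1.0]]
wrist_force: [-1.1, -0.1, 1.9]
gripper_width: 0.007
```

Emit:
move_arm(motion=[0,0,0.015,0,0,0,1,0,0,0.03,0,0,0,1,0,0,0.03,0,0,0,1,0,0,0.03,0,0,0,1])

```text
time_s: 2.25
tcp_pos: [0.5005, 0.0822, 0.0554]
ee_rot: [[0.275, -0.961, 0.001], [-0.961, -0.275, 0.001], [-0.0, -0.001, -1.0]]
wrist_force: [-3.2, 0.4, 8.5]
gripper_width: 0.005
```

Emit:
move_arm(motion=[0.1,0,0.03,0,0,0,1,0.2,0,0.03,0,0,0,1,0.3,0,0.035,0,0,0,1,0.4,0,0.04,0,0,0,1,0.5,0,0.045,0,0,0,1,0.6,0,0.05,0,0,0,1,0.7,0,0.055,0,0,0,1,0.8,0,0.055,0,0,0,1,0.9,0,0.055,0,0,0,1,1.0,0,0.055,0,0,0,1,1.1,0,0.055,0,0,0,1,1.2,0,0.055,0,0,0,1])

```text
time_s: 3.25
tcp_pos: [0.5153, 0.0371, 0.0544]
ee_rot: [[0.276, -0.961, 0.004], [-0.961, -0.276, 0.002], [-0.001, -0.005, -1.0]]
wrist_force: [-1.1, 4.5, 6.2]
gripper_width: 0.004
```

Run:
```python
from station import r,imaging
from h import *
rep(r.sense())
```

```text
t 3.25 scale mm [-47.5  57.6] z 54.43 F [-1.08  4.46  6.18] M [ 1.43  0.46 -0.02] w 0.004 tooly in scale [-1.    -0.001] z ax [ 0.0045  0.0024 -1.    ]
```

Emit:
move_arm(motion=[0.1,0.02,0.025,0,0,0,1,0.2,0.04,0.025,0,0,0,1,0.3,0.06,0.025,0,0,0,1,0.4,0.06,0.025,0,0,0,1,0.5,0.06,0.025,0,0,0,1,0.6,0.06,0.025,0,0,0,1,0.7,0.06,0.025,0,0,0,1,0.8,0.06,0.025,0,0,0,1,0.9,0.06,0.025,0,0,0,1,1.0,0.06,0.025,0,0,0,1,1.05,0.06,0.025,0,0,0,1,1.05,0.06,0.03,0,0,0,1])

```text
time_s: 4.25
tcp_pos: [0.5244, -0.0046, 0.0528]
ee_rot: [[0.275, -0.961, 0.004], [-0.961, -0.275, 0.002], [-0.001, -0.004, -1.0]]
wrist_force: [-0.9, 1.1, 0.0]
gripper_width: 0.001
```

Run:
```python
from station import r,imaging
from h import *
rep(r.sense())
```

```text
t 4.25 scale mm [-50.2  15. ] z 52.82 F [-0.87  1.08  0.04] M [ 0.02  0.04 -0.03] w 0.001 tooly in scale [-1.e+00 -2.e-04] z ax [ 0.0037  0.0021 -1.    ]
```

Emit:
move_arm(motion=[0,0,0.02,0,0,0,1,0,0,0.04,0,0,0,1,0,0,0.06,0,0,0,1,0,0,0.08,0,0,0,1,0,0,0.1,0,0,0,1,0,0,0.12,0,0,0,1,0,0,0.14,0,0,0,1,0,0,0.16,0,0,0,1,0,0,0.18,0,0,0,1,0,0,0.2,0,0,0,1,0,0,0.22,0,0,0,1,0,0,0.22,0,0,0,1])

```text
time_s: 5.25
tcp_pos: [0.5245, -0.0046, 0.0463]
ee_rot: [[0.276, -0.961, 0.004], [-0.961, -0.276, 0.001], [-0.0, -0.004, -1.0]]
wrist_force: [-5.6, 0.5, 16.7]
gripper_width: 0.006
```

Run:
```python
from station import r,imaging
from h import *
rep(r.sense())
cv2.imwrite("pics/w2.png",imaging.capture("wrist"))
cv2.imwrite("pics/s2.png",imaging.capture("scene"))
```

```text
t 5.25 scale mm [-50.1  14.9] z 46.25 F [-5.62  0.52 16.69] M [ 0.08  1.72 -0.04] w 0.006 tooly in scale [-1.     -0.0015] z ax [ 0.0041  0.0014 -1.    ]
```

View pics/w2.png

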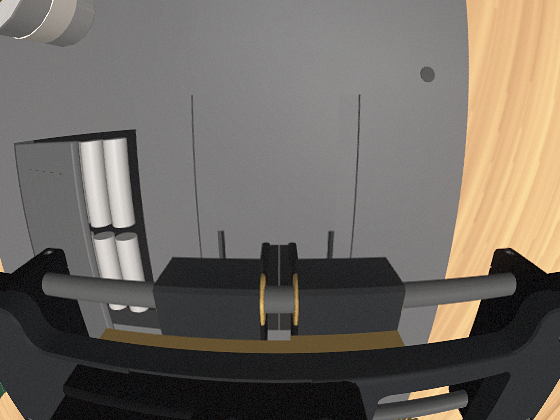

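View pics/s2.png

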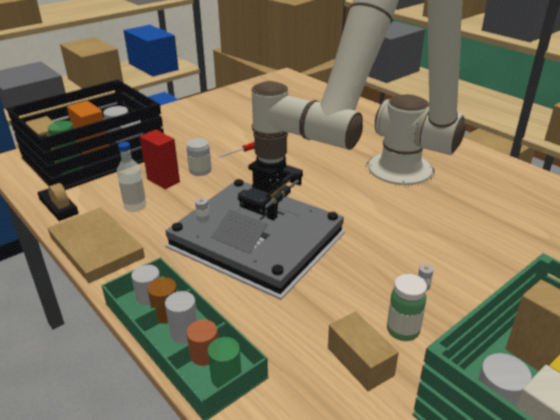

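Travel of about 6 mm, then a hard stop with the door up. I'll give it one slightly firmer push to be sure, then rise straight up.

Emit:
move_arm(motion=[0,0,0.05,0,0,0,1,0,0,0.08,0,0,0,1,0,0,0.08,0,0,0,1])

```text
time_s: 5.6
tcp_pos: [0.5245, -0.0046, 0.0462]
ee_rot: [[0.278, -0.961, 0.005], [-0.961, -0.278, 0.0], [0.001, -0.005, -1.0]]
wrist_force: [-8.6, 0.7, 22.9]
gripper_width: 0.004
```

Emit:
move_arm(motion=[0,0,-0.1,0,0,0,1,0,0,-0.3,0,0,0,1,0,0,-0.7,0,0,0,1,0,0,-1.2,0,0,0,1,0,0,-1.8,0,0,0,1,0,0,-2.4,0,0,0,1,0,0,-3.0,0,0,0,1,-0.4,0.2,-3.6,0,0,0,1,-0.9,0.4,-3.9,0,0,0,1,-1.4,0.6,-4,0,0,0,1,-1.8,0.6,-4,0,0,0,1,-2.0,0.6,-4,0,0,0,1,-2.0,0.6,-4,0,0,0,1,-2.0,0.6,-4,0,0,0,1])

```text
time_s: 6.77
tcp_pos: [0.4784, 0.0655, 0.2056]
ee_rot: [[0.279, -0.96, 0.004], [-0.96, -0.279, 0.0], [0.001, -0.004, -1.0]]
wrist_force: [0.8, -0.1, -0.3]
gripper_width: 0.005
```

Run:
```python
from station import r,imaging
from h import *
rep(r.sense())
cv2.imwrite("pics/w3.png",imaging.capture("wrist"))
cv2.imwrite("pics/s3.png",imaging.capture("side"))
```

```text
t 6.7667 scale mm [-75.1  95. ] z 205.64 F [ 0.78 -0.08 -0.33] M [-0.02  0.07 -0.  ] w 0.005 tooly in scale [-1.     -0.0041] z ax [ 4.e-03  1.e-04 -1.e+00]
```

View pics/w3.png

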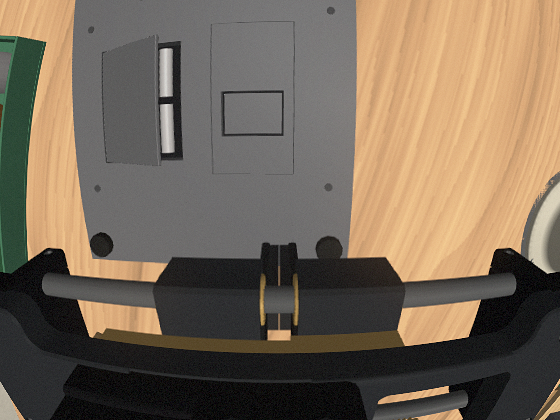

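View pics/s3.png

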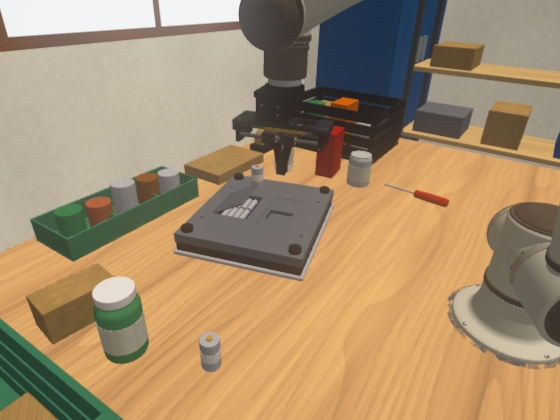

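Run:
```python
from station import r,imaging
from h import *
P=imaging.camera_params("wrist")
print("door free edge if z=.095 (expect x 31,y -59/59):",((hit([(156,37),(159,165)],P,.095)[:,:2]-T2)@R2*1000).round(1))
print(r.finish_job()); rep(r.sense())
```

```text
door free edge if z=.095 (expect x 31,y -59/59): [[ 30.7 -56.8]
 [ 30.7  58. ]]
the job is handed in; nothing more can be done
None
the job is handed in; nothing more can be done
```

The catch is fully in, the battery door is up and staying up, and the arm is clear. I handed the job in at about 7 s of the 45 s allowed.

- **Finding it:** I measured the scale from the wrist camera; door and panel corners fitted the stated sizes to within 1 mm. The catch was 15 mm to the +y side of the panel's middle.
- **Feeling along:** With the fingers shut, I touched the plain casing about 105 mm to +y of the panel's middle, at about 8 N. I slid from there towards the catch. The panel showed as a 1 mm drop, and the fingertips then dropped into the recess.
- **Pressing:** The catch went in about 6 mm to a hard stop, with the fingertips ending at z = 46.2 mm. I then pushed once more, to about 23 N, and it did not move further. After that I rose straight up.
- **Last checks:** With the arm about 150 mm above the scale, the wrist force was near zero. The door's free edge measured 31 mm to +x of the scale's centre when taken at the fully raised height, which is where it should be. In the last pictures the groceries and batteries looked unmoved; I compared these by eye only.

No check failed. One small deviation: while sliding, the tool drifted about 2.5 mm sideways, and I corrected it before the catch.

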